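# Fill the order crate and hold the spring clip open on its card

## Task

The order crate is one jar short: set the red-lidded jar down upright, not dropped, on the floor of the crate's empty cell and let go of it. Then squeeze the handles of the blue spring clip to take it off its brass rail, carry it to the order card, and hold it gaping astride the middle of the card's top edge, the edge well inside the jaws and no part of the clip touching the card, so that a work ticket could be slipped in. Finish while still holding the clip open like that, do not let it close or let it go, never nip or ram the card, and leave everything else on the bench as it is.

Things in the scene. Friction and masses are not known exactly. Their poses are not given: they have to be found in the camera images.
- crate: Fixed wooden crate, 80 (x) x 230 (y) x 42 mm, open above, floor 5 mm thick, walls 5 mm, three cells in a row along its y axis, each 70 x 70 mm inside, centres 75 mm apart (y = -75, 0, +75 mm). Origin: centre of its underside, on the bench. Two cells hold jars, one is free. It stands at a different spot and yaw each time.
- pad: Thin green felt disc (40 mm across, flat, look only) lying in the middle of the floor of the crate's free cell, 5 mm above the bench. Origin: the centre of the free cell. Which cell is free changes.
- jar: The jar to load: honey-coloured glass with a white label and a red lid, 46 mm across its straight body up to 75 mm, 105 mm tall over the lid (lid 42 mm across), about 0.2 kg (varies), standing alone on the bench. Origin: centre of its underside; z up.
- jar_a: Brown jar with black lid and kraft label, same size as the red-lidded jar, already in a cell of the crate; leave alone. Origin: centre of its underside.
- jar_b: Second brown jar with black lid, the same, already in another cell; leave alone. Origin: centre of its underside.
- rail: Fixed parking rail for the clip: dark wooden base 60 x 150 x 18 mm, a post at each end, and between them an upright brass strip 4 mm thick (x) and 120 mm long (y) with its top edge 75 mm above the bench. Origin: centre of its underside; the strip lies above the y axis.
- clip: Loose blue steel spring clip, 28 mm wide (its y), 79 mm tall, 80 g, parked astride the brass strip, handles up, jaws down. Origin: middle of the pivot pin, 93 mm above the bench (18 above the strip's top). Two mirrored halves open along the clip's x, which points across the strip. The jaws reach 36 mm below the pivot; the throat between them begins 6 mm below it. It springs shut when released.
- clip_grip (a point): Where to pinch: midway between the two flat handles, 34 mm above the pivot. The handles lean outwards and end 43 mm above the pivot, there 42 mm apart over their outsides when parked and about 20 mm when fully squeezed. Pinch along the clip's x from above: 4 N begins to open it, 8 N opens it fully to a stop, 15 to 25 N holds it firmly; then lift it off.
- clip_mouth (a point): Point between the jaw tips, 36 mm below the pivot on the clip's own z axis; axes as the clip's.
- clip_front (a joint): How far each half of the clip is turned open, rad: 0 parked on the 4 mm strip (jaws parallel, 4 mm apart), -0.05 shut, 0.28 fully open at the stop (the jaw tips then about 24 mm apart). Both halves turn by the same angle.
- card_stand: Fixed light wooden block 60 (x) x 110 (y) x 30 mm with the cream order card standing upright in its slot. The card is stiff board 3 mm thick (along x), 90 mm wide (along y), with a red band and grey lines. Origin: centre of the block's underside. Its spot and yaw change.
- card_edge (a point): Middle of the card's top edge, 125 mm above the bench; x across the card's thickness, y along the edge, z up.
- last: Loose light wooden shoe last, 235 mm long, 118 mm tall, bystander. Origin: under its middle.
- hammer: Loose hammer lying on the bench beyond the crate, bystander. Origin on its underside.
- awl: Loose screwdriver-like awl lying on the bench at the right, bystander. Origin on its underside.
- tin: Loose tack tin, 60 mm across, 50 mm tall, green label, bystander. Origin: centre of its underside.
- spool: Loose brown thread spool, 44 mm across, 50 mm tall, upright, bystander. Origin: centre of its underside.
Things that resemble listed ones, but are neither listed nor needed, are in the scene too. There is more than one size of the clip; the job needs the middle-sized. What is shaped like the crate but purple is not meant.

How it is judged:
By the outcome, as a careful person would: the job done as asked, in the order asked, and still so for the second after the job is handed in, while the arm keeps its last pose, push and grip.
It also fails if it takes over 45 s, if anything falls off the work surface, if the arm or the gripper's body presses on something with over 40 N, if the wrist force passes 120 N, or if a joint passes its speed limit or range.

## Robot

A 6-joint arm with a two-finger parallel gripper is mounted at the origin on the work surface. World frame = base frame: x ahead of the robot, y to its left, z up, the work surface at z = 0. Lengths are in m, angles in rad, forces in N, time in s.
With the tool pointing down it reaches from about 0.3 to 0.775 m from the base axis. Payload 14.6 kg.
Tool frame: the origin (TCP) lies at the centre of the arm's flange, where the gripper is bolted on; the fingertips stand 199 mm ahead of it and the grasp point (between the pads) lies ctrl.tcp_to_grasp ahead of it (ctrl.tcp_to_grasp is the distance from the TCP to the grasp point, in m); z points along the fingers, y is the line along which they close (so a half turn about z gives the same grasp; the last joint's range is limited). The gripper opens to 94 mm and grips with 3 to 60 N. Pads are 16 mm wide; open, the fingers measure 119 mm over their backs; the gripper's body (75 mm by 177 mm) begins 78 mm behind the grasp point.
Start: joints at [-1.256, 0.3, 1.521, -0, 1.321, -0.067], TCP at [0.205, -0.51, 0.405] pointing down, gripper open.
Joint ranges: [-3.03, 3.03], [-0.79, 2.21], [0.23, 2.52], [-1.04, 4.18], [0, 3.07], [-2.55, 2.55]. Speed limits (rad/s): [2.22, 2.22, 2.57, 3.14, 3.14, 3.14].

## Interface

Orientations are given as [roll, pitch, yaw] about the fixed x, y, z axes, in that order (R = Rz(yaw) Ry(pitch) Rx(roll)).
In Python, from station import ctrl gives the robot as it stands. The module is installed in compiled form; this text tells all that it offers.
- The arm moves only by the shell command python3 -m jog 'ROWS' [OPENING] [FORCE]. ROWS is JSON, a list of rows, each a list of 6 numbers: the shift along the tool's x, y, z in cm, then the turn, a rotation vector about the tool's x, y, z in rad. In form: [[tx, ty, tz, ax, ay, az], ...]. A call has 1 to 8 rows; each row is the pose to reach, as a shift and turn from the pose commanded when the call began, along the tool's axes at that moment; what a row does not reach only later rows make up. A row lasts 1/10 s, in which the tool goes at most 50 mm and 8.59 degrees, less where a joint would pass 70% of its speed; a pose out of reach is approached as far as the arm can. A call with a gripper value outside its range is refused whole. OPENING is the opening in per cent of the stroke, from 0 (shut) to 100 (fully open), set as the call begins (- or left out, the last holds). The fingers move at their own pace and stop on an object; FORCE is the grip in N (left out, the last holds). Time passes only in rows, so rows that repeat a pose let the fingers close. It gives the time, the measured TCP pose, the force, the opening and the grip force at its end, in the units of the state.
- ctrl.get_obs(): the state, without advancing time (a new reading comes with each control period).
- ctrl.camera(name): name is "scene" or "top" or "wrist"; returns a dict with "img" (384x512x3 uint8, blue, green, red), "intrinsics" (3x3 intrinsics, pixels), "R" (3x3) and "t" (3): a world point X has camera coordinates R X + t. Camera axes: x right, y down, z forward; pixel columns grow to the right and rows downward; lengths in m; the calibration is good to about 2 mm. The wrist camera is an equidistant fisheye: a pixel r from the principal point sees the ray r / f radians off the axis. A picture is of the moment at which its call begins. There is no depth.
- ctrl.hand_in(): hands the job in; it is judged then, once.
The state is a dict: "time_s": time; "qpos": joint angles; "joint_vel": joint speeds; "tau": joint torques, N m; "ee_pos": TCP position; "eef_rot": TCP orientation; "force": force on the tool from outside, world axes, zero at the start; "moment": the same for the moment, N m; "grip_width": finger opening in m; "grip_force": force on a finger pad.
Only numpy, scipy, OpenCV 4.12 (cv2) and the standard library are available. Lean on these libraries where they do the work, as an engineer would, in place of code of your own. Each camera call takes 0.05 s, during which the arm holds its last target. There are 200 camera calls.

## Working session

There is one attempt and no reset: what is moved stays moved. The work goes in short steps, Python scripts to look and compute and a shell command to move; the robot and the scene stay as the last step left them, time stands still between calls to the robot, and variables do not carry over. Pictures are saved under pics/ and viewed, at most 10 in all, crops included, and the job is handed in when it is done.

```bash
mkdir -p pics; python3 - <<'E'
from station import ctrl
import cv2,numpy as np,pickle
d={}
for n in("scene","top","wrist"):
    c=ctrl.camera(n);d[n]=c;cv2.imwrite(f"pics/{n}0.png",c["img"])
    print(n,c["intrinsics"].tolist(),(-c["R"].T@c["t"]).round(3),c["R"].round(3).tolist())
pickle.dump(d,open("cam0.pkl","wb"))
print(ctrl.tcp_to_grasp,ctrl.get_obs())
E
```

```text
scene [[355.27682132388435, 0.0, 252.51507898474208], [0.0, 355.27682132388435, 192.6240038823696], [0.0, 0.0, 1.0]] [1.065 0.603 0.588] [[-0.775, 0.632, 0.0], [0.323, 0.397, -0.859], [-0.543, -0.666, -0.512]]
top [[383.47937833237637, 0.0, 255.26005845597606], [0.0, 383.47937833237637, 192.48586230562475], [0.0, 0.0, 1.0]] [ 0.36  -0.019  1.157] [[0.009, -1.0, -0.012], [-0.986, -0.007, -0.169], [0.169, 0.013, -0.986]]
wrist [[297.3186396354542, 0.0, 255.95395294606809], [0.0, 297.3186396354542, 188.39537062942628], [0.0, 0.0, 1.0]] [ 0.27  -0.486  0.385] [[0.373, -0.928, -0.001], [-0.902, -0.362, 0.237], [-0.22, -0.088, -0.972]]
0.1804 {'time_s': 0.15, 'qpos': array([-1.25559169e+00,  3.00304718e-01,  1.52142034e+00, -7.37662372e-05,
        1.32070189e+00, -6.66126698e-02]), 'joint_vel': array([ 4.25803275e-04, -2.14057430e-03, -1.68148738e-03,  8.69335673e-04,
       -9.40801570e-04, -9.04693072e-05]), 'tau': array([ 9.92220012e-04, -5.31956577e+01, -3.52818203e+01,  7.08603300e-02,
        2.36187869e-02, -5.90475474e-05]), 'ee_pos': array([ 0.20491153, -0.51037297,  0.40424553]), 'eef_rot': array([-3.14075546e+00,  1.57642959e-05,  3.81835598e-01]), 'force': array([-0.39593086,  0.32791782,  0.54544178]), 'moment': array([ 0.00615226,  0.05293074, -0.01625556]), 'grip_force': 0.0, 'grip_width': 0.09389609306949606}
```

View pics/top0.png

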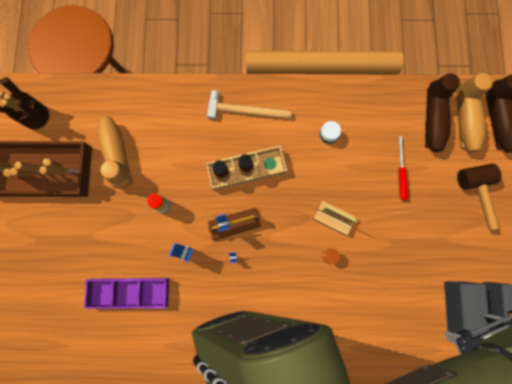

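View pics/scene0.png

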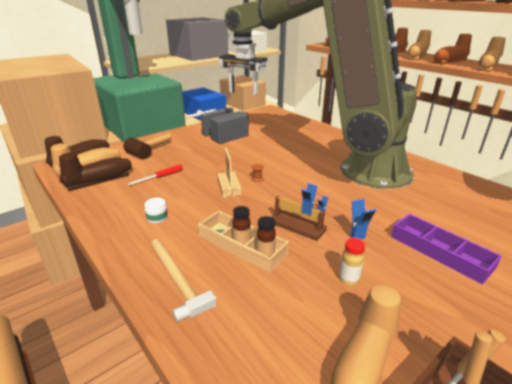

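The top view shows the red-lidded jar (158,202), the crate with the pad at (271,164), and the rail (235,224). There are three blue clip candidates: on the rail (222,222), standing at (181,252), and a tiny one at (233,257). The card is at (336,218). The one on the rail fits because it is parked astride the brass; I'll confirm with a crop.

```bash
cat > h.py <<'E'
import cv2,numpy as np,pickle
def ray(c,u,v):
    K=c["intrinsics"];d=c["R"].T@np.array([(u-K[0,2])/K[0,0],(v-K[1,2])/K[1,1],1.]);return -c["R"].T@c["t"],d
def plane(c,u,v,z):
    o,d=ray(c,u,v);return o+d*(z-o[2])/d[2]
def proj(c,X):
    p=c["R"]@np.asarray(X,float)+c["t"];p=c["intrinsics"]@p;return p[:2]/p[2]
def tri(c1,p1,c2,p2):
    o1,d1=ray(c1,*p1);o2,d2=ray(c2,*p2)
    s=np.linalg.lstsq(np.c_[d1,-d2],o2-o1,rcond=None)[0];a=o1+d1*s[0];b=o2+d2*s[1];return (a+b)/2,np.linalg.norm(a-b)
def blobs(m,mn=8):
    n,l,s,c=cv2.connectedComponentsWithStats(m.astype(np.uint8));return [(c[i].round(1).tolist(),s[i].tolist()) for i in range(1,n) if s[i,4]>=mn]
E
python3 - <<'E'
from h import *
d=pickle.load(open("cam0.pkl","rb"))
a=cv2.resize(d["top"]["img"][140:275,140:370],None,fx=3.4,fy=3.4,interpolation=cv2.INTER_CUBIC)[:,:790]
cv2.imwrite("pics/ct.png",a)
b=cv2.resize(d["scene"]["img"][140:290,190:390],None,fx=4,fy=4,interpolation=cv2.INTER_CUBIC)
cv2.imwrite("pics/cs.png",b)
for n in("top","scene"):
    h=cv2.cvtColor(d[n]["img"],cv2.COLOR_BGR2HSV);H,S,V=h[...,0],h[...,1],h[...,2]
    print(n,"red",blobs(((H<4)|(H>174))&(S>180)&(V>120)));print("blue",blobs((H>100)&(H<125)&(S>150)))
    print("green",blobs((H>60)&(H<95)&(S>90)&(V>70)))
E
```

```text
top red [([403.1, 183.5], [400, 167, 8, 32, 191]), ([154.1, 200.7], [149, 195, 12, 12, 97])]
blue [([221.4, 218.5], [218, 216, 8, 6, 38]), ([223.4, 227.6], [220, 225, 8, 6, 25]), ([176.8, 250.2], [171, 245, 12, 11, 89]), ([188.2, 254.0], [186, 249, 6, 11, 32])]
green [([269.8, 163.3], [265, 159, 10, 10, 76])]
scene red [([169.1, 170.6], [156, 165, 26, 12, 125]), ([354.5, 245.8], [346, 238, 18, 16, 230])]
blue [([202.4, 100.2], [183, 89, 42, 24, 750]), ([311.2, 191.1], [307, 186, 8, 14, 64]), ([323.9, 200.8], [323, 198, 3, 7, 17]), ([306.7, 205.8], [303, 200, 8, 13, 79]), ([359.0, 219.2], [353, 201, 14, 36, 311])]
green [([135.3, 92.1], [96, 0, 88, 139, 5284]), ([132.9, 56.8], [129, 40, 8, 35, 97]), ([156.6, 217.0], [149, 215, 16, 4, 31])]
```

View pics/ct.png

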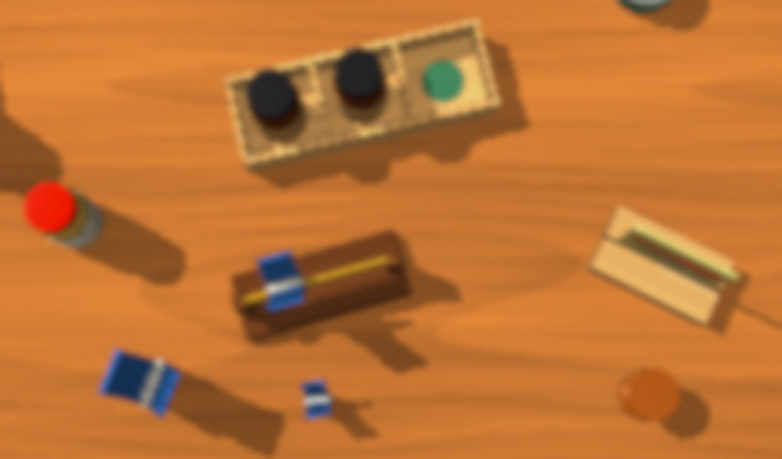

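View pics/cs.png

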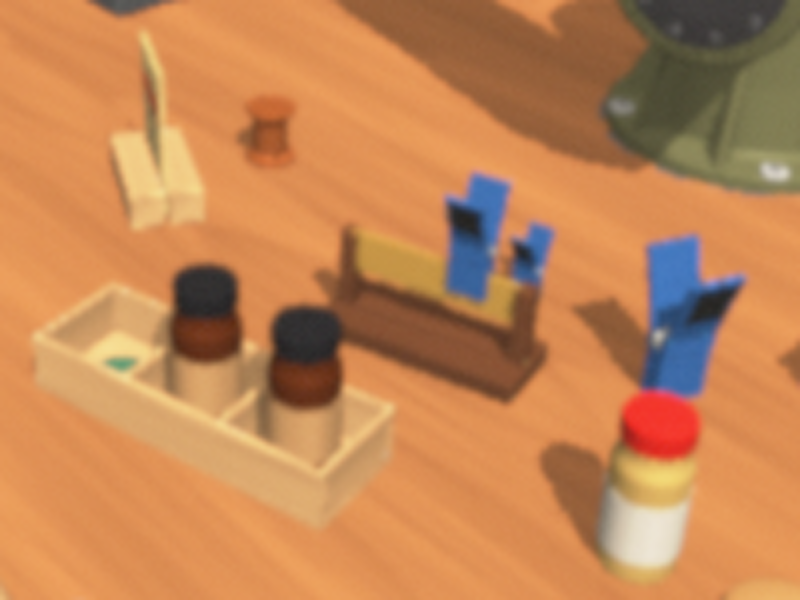

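The crops confirm it. The large clip stands free at top (181,252), the small one stands on the bench behind the rail at (233,257), and the middle-sized one sits astride the brass at (222,223), which is the target. The free cell is the crate's far-right one. Next I'll work out coarse positions.

```bash
python3 - <<'E'
from h import *
d=pickle.load(open("cam0.pkl","rb"));T,S=d["top"],d["scene"]
t=lambda x,y:(x/3.4+140,y/3.4+140)
s=lambda x,y:(x/4+190,y/4+140)
print("lid top",plane(T,154.1,200.7,.1).round(4),"tri",tri(T,(154.1,200.7),S,(354.5,245.0)))
print("pad",plane(T,269.8,163.3,.005).round(4))
C=np.array([plane(T,*t(*p),.042) for p in [(228,78),(477,22),(498,103),(247,162)]]);print("crate",C.round(3),C.mean(0))
for a,b in((0,1),(1,2),(2,3),(3,0)): print(np.linalg.norm(C[a]-C[b]).round(3),np.degrees(np.arctan2(*(C[b]-C[a])[[1,0]])).round(1))
print("rail strip ends",plane(T,*t(243,302),.075),plane(T,*t(390,259),.075))
print("clip handles",plane(T,221.4,218.5,.130),plane(T,223.4,227.6,.130),"pin",plane(T,*t(283,287),.098))
B=np.array([plane(T,*t(*p),.03) for p in [(618,207),(740,272),(710,325),(590,267)]]);print("stand",B.round(3),B.mean(0))
for a,b in((0,1),(1,2),(2,3),(3,0)): print(np.linalg.norm(B[a]-B[b]).round(3),np.degrees(np.arctan2(*(B[b]-B[a])[[1,0]])).round(1))
print("card", plane(T,*t(627,232),.125),plane(T,*t(738,277),.125), plane(S,*s(145,35),.125),plane(S,*s(160,72),.125))
print("spool,small clip",plane(T,331,256,.05),plane(T,*t(316,400),.05),"big",plane(T,181,252,.1))
E
```

```text
lid top [0.5157 0.2779 0.1   ] tri (array([0.51612577, 0.27734413, 0.10004836]), np.float64(0.0013680820107985264))
pad [ 0.649  -0.0475  0.005 ]
crate [[ 0.64   0.141  0.042]
 [ 0.692 -0.078  0.042]
 [ 0.619 -0.096  0.042]
 [ 0.565  0.122  0.042]] [0.62873242 0.02234163 0.042     ]
0.225 -76.6
0.076 -166.1
0.225 103.9
0.077 14.1
rail strip ends [0.44041692 0.11827538 0.075     ] [ 0.47716638 -0.00337749  0.075     ]
clip handles [0.46423602 0.08536583 0.13      ] [0.43983726 0.07942098 0.13      ] pin [0.45113941 0.08313094 0.098     ]
stand [[ 0.529 -0.201  0.03 ]
 [ 0.473 -0.305  0.03 ]
 [ 0.427 -0.278  0.03 ]
 [ 0.476 -0.176  0.03 ]] [ 0.47647357 -0.24004638  0.03      ]
0.118 -118.3
0.053 149.2
0.113 64.3
0.058 -25.6
card [ 0.49474725 -0.1925245   0.125     ] [ 0.45954681 -0.27931576  0.125     ] [ 0.46532849 -0.26691148  0.125     ] [ 0.49695206 -0.20305904  0.125     ]
spool,small clip [ 0.36791088 -0.22090368  0.05      ] [0.36082515 0.05788541 0.05      ] big [0.37471271 0.19664606 0.1       ]
```

```bash
cat >> h.py <<'E'
from scipy.spatial.transform import Rotation as Ro
def go(x,y,z,yaw):
    from station import ctrl
    o=ctrl.get_obs();R=Ro.from_euler("xyz",o["eef_rot"]);G=Ro.from_euler("xyz",[np.pi,0,yaw])
    print("t",o["time_s"],"cm",(R.inv().apply(np.array([x,y,z])-o["ee_pos"])*100).round(2),"rot",(R.inv()*G).as_rotvec().round(3),"F",o["force"].round(1))
def wplane(c,u,v,z):
    K=c["intrinsics"];p=np.array([u-K[0,2],v-K[1,2]]);r=np.hypot(*p);th=r/K[0,0]
    k=np.r_[p/r*np.sin(th),np.cos(th)];d=c["R"].T@k;o=-c["R"].T@c["t"];return o+d*(z-o[2])/d[2]
def wproj(c,X):
    p=c["R"]@np.asarray(X,float)+c["t"];r=np.hypot(p[0],p[1]);th=np.arctan2(r,p[2]);K=c["intrinsics"];return K[:2,2]+p[:2]/r*th*K[0,0]
E
python3 -c "
from h import *
go(.44,-.2,.42,1.134)"
```

```text
t 0.15 cm [ 33.38 -20.04  -1.56] rot [-0.001 -0.    -0.752] F [-0.4  0.3  0.5]
```

```bash
python3 -m jog '[[33.4,-20,-1.6,0,0,-0.75],[33.4,-20,-1.6,0,0,-0.75],[33.4,-20,-1.6,0,0,-0.75],[33.4,-20,-1.6,0,0,-0.75],[33.4,-20,-1.6,0,0,-0.75],[33.4,-20,-1.6,0,0,-0.75],[33.4,-20,-1.6,0,0,-0.75],[33.4,-20,-1.6,0,0,-0.75]]' 100; python3 -m jog '[[0,0,0,0,0,0],[0,0,0,0,0,0]]'; python3 -c "
from h import *
go(.47,.1,.42,1.83)
from station import ctrl
c=ctrl.camera('wrist');pickle.dump(c,open('w1.pkl','wb'));cv2.imwrite('pics/w1.png',c['img']);print(ctrl.get_obs()['ee_pos'])"
```

```text
time_s: 0.95
ee_pos: [0.4414, -0.1981, 0.4208]
eef_rot: [3.141, -0.0, 1.133]
force: [-0.0, -1.5, -0.1]
grip_width: 0.0942
grip_force: 0.0
time_s: 1.15
ee_pos: [0.4405, -0.1999, 0.4204]
eef_rot: [-3.141, 0.0, 1.134]
force: [-1.3, -0.1, 0.2]
grip_width: 0.0939
grip_force: 0.0
t 1.15 cm [ 28.42 -10.03   0.04] rot [-0.001 -0.    -0.696] F [-1.3 -0.1  0.2]
[ 0.44014806 -0.20062668  0.42043907]
```

```bash
python3 -m jog '[[28.4,-10,0,0,0,-0.7],[28.4,-10,0,0,0,-0.7],[28.4,-10,0,0,0,-0.7],[28.4,-10,0,0,0,-0.7],[28.4,-10,0,0,0,-0.7],[28.4,-10,0,0,0,-0.7],[28.4,-10,0,0,0,-0.7],[28.4,-10,0,0,0,-0.7]]'; python3 -m jog '[[0,0,0,0,0,0],[0,0,0,0,0,0]]'; python3 -c "
from h import *
from station import ctrl
c=ctrl.camera('wrist');pickle.dump(c,open('w2.pkl','wb'));cv2.imwrite('pics/w2.png',c['img'])
w=pickle.load(open('w1.pkl','rb'))
a=np.zeros((600,800,3),np.uint8)
cv2.imwrite('pics/w12.png',cv2.resize(np.vstack([w['img'][:,:],c['img']]),(400,600),interpolation=cv2.INTER_AREA))"
```

```text
time_s: 2.0
ee_pos: [0.4706, 0.0988, 0.4204]
eef_rot: [-3.141, 0.0, 1.832]
force: [0.4, 0.7, -0.5]
grip_width: 0.094
grip_force: 0.0
time_s: 2.2
ee_pos: [0.4707, 0.0976, 0.4207]
eef_rot: [3.142, 0.0, 1.829]
force: [-0.6, 0.5, 0.3]
grip_width: 0.094
grip_force: 0.0
```

View pics/w2.png

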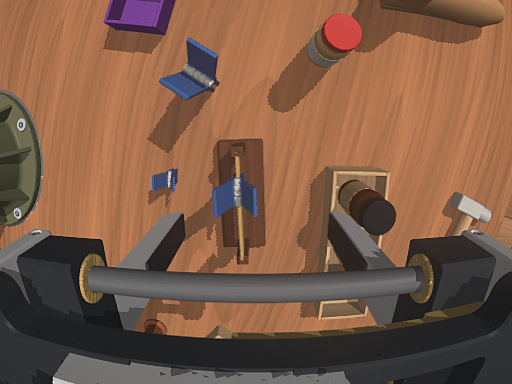

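View pics/w1.png

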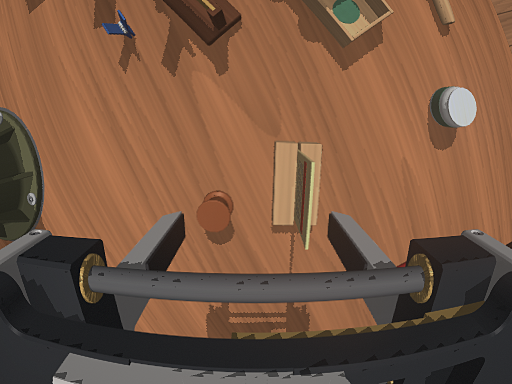

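w1 shows the card's top edge as the bright strip from about (312,153) to (308,248), and part of the pad at (346,10). w2 shows the red lid (342,33), the target clip with pin at about (237,192) and handles at x of about 215 and 256, the strip from (238,155) to (242,262), and the crate rim end at (327..388,168).

```bash
python3 - <<'E'
from h import *
w1,w2=[pickle.load(open(f"w{i}.pkl","rb")) for i in(1,2)]
def hsv(c): h=cv2.cvtColor(c["img"],cv2.COLOR_BGR2HSV).astype(int);return h[...,0],h[...,1],h[...,2]
H,S,V=hsv(w1)
for y in(160,185,210,235): print(y,[tuple(w1["img"][y,x]) for x in range(300,318,1)] if y==185 else "", )
m=np.zeros(H.shape,bool);m[140:260,298:325]=True
m&=(w1["img"].astype(int)[...,0]>110)&(V>150)
print(blobs(m,5))
H,S,V=hsv(w2)
m=((H<5)|(H>174))&(S>170)&(V>90);m[80:]=False;b=blobs(m,50);print("red",b)
cn=max(cv2.findContours(((H<4)|(H>176)&(S>190)&(V>160)).astype(np.uint8)*m,0,2)[0],key=cv2.contourArea);print(cv2.fitEllipse(cn))
b=blobs((H>100)&(H<125)&(S>120)&(V>40),20);print("blue",b)
m=np.zeros(H.shape,bool);m[150:265,230:250]=True;m&=(H>18)&(H<32)&(S>110)&(V>100)
ys,xs=np.nonzero(m);print("brass",[(y,xs[ys==y].min(),xs[ys==y].max()) for y in range(152,264,8) if (ys==y).any()])
mp=(hsv(w1)[0]>55)&(hsv(w1)[0]<95)&(hsv(w1)[1]>80)&(hsv(w1)[2]>50);print("pad",blobs(mp,30))
E
python3 - <<'E'
from h import *
c=pickle.load(open("w2.pkl","rb"));w=pickle.load(open("w1.pkl","rb"))
A=cv2.resize(c["img"][130:280,195:395],(800,600),interpolation=cv2.INTER_CUBIC)
B=cv2.resize(w["img"][140:260,255:335],(400,600),interpolation=cv2.INTER_CUBIC)
cv2.imwrite("pics/c2.png",A);cv2.imwrite("pics/c1.png",B)
E
```

```text
160 
185 [(np.uint8(53), np.uint8(72), np.uint8(85)), (np.uint8(59), np.uint8(72), np.uint8(82)), (np.uint8(64), np.uint8(89), np.uint8(98)), (np.uint8(32), np.uint8(42), np.uint8(86)), (np.uint8(27), np.uint8(36), np.uint8(80)), (np.uint8(56), np.uint8(76), np.uint8(111)), (np.uint8(60), np.uint8(84), np.uint8(94)), (np.uint8(59), np.uint8(82), np.uint8(95)), (np.uint8(57), np.uint8(79), np.uint8(94)), (np.uint8(57), np.uint8(79), np.uint8(93)), (np.uint8(107), np.uint8(151), np.uint8(158)), (np.uint8(143), np.uint8(205), np.uint8(205)), (np.uint8(138), np.uint8(198), np.uint8(198)), (np.uint8(123), np.uint8(173), np.uint8(189)), (np.uint8(100), np.uint8(136), np.uint8(179)), (np.uint8(103), np.uint8(142), np.uint8(182)), (np.uint8(104), np.uint8(143), np.uint8(183)), (np.uint8(107), np.uint8(148), np.uint8(188))]
210 
235 
[([305.0, 145.7], [301, 144, 13, 9, 22]), ([319.1, 144.9], [317, 144, 4, 4, 8]), ([320.0, 151.5], [319, 149, 3, 6, 6]), ([316.4, 197.5], [313, 161, 8, 64, 127]), ([310.1, 203.8], [305, 162, 10, 88, 264])]
red [([341.1, 35.2], [324, 14, 38, 37, 762])]
((342.29156494140625, 32.28788375854492), (32.761573791503906, 37.19550323486328), 133.03240966796875)
blue [([201.9, 47.4], [187, 38, 31, 20, 130]), ([180.7, 85.1], [159, 73, 46, 27, 562]), ([162.9, 179.9], [155, 172, 13, 17, 43]), ([152.5, 183.0], [152, 176, 2, 15, 30]), ([172.9, 184.1], [171, 177, 4, 16, 32]), ([222.9, 198.3], [212, 180, 23, 37, 517]), ([254.4, 202.0], [253, 188, 4, 29, 105])]
brass []
pad [([347.9, 3.1], [343, 0, 12, 9, 41]), ([344.8, 13.0], [333, 2, 26, 21, 106])]
```

View pics/c2.png

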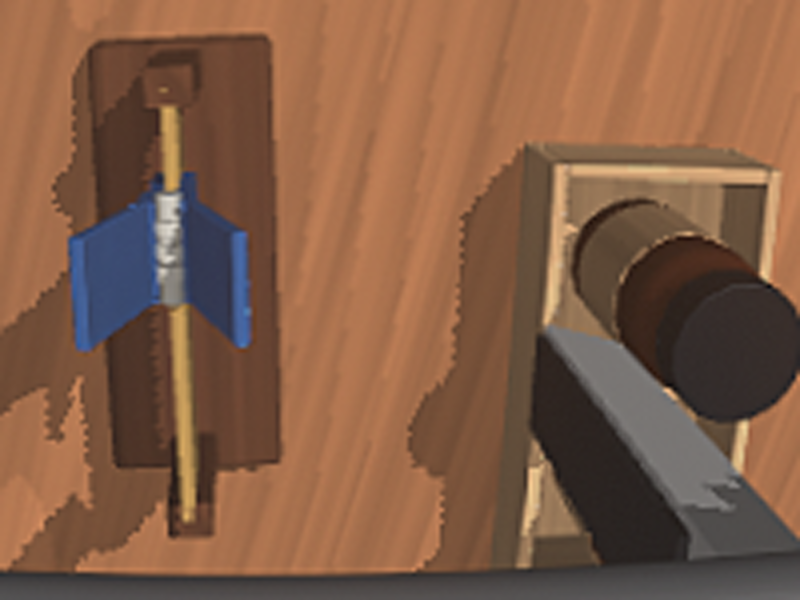

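```bash
python3 - <<'E'
from h import *
w1,w2=[pickle.load(open(f"w{i}.pkl","rb")) for i in(1,2)]
an=lambda a,b:np.degrees(np.arctan2(*(b-a)[[1,0]])).round(1)
print("jar",wplane(w2,342.3,32.3,.105).round(4))
f=lambda x,y,z:wplane(w2,x/4+195,y/4+130,z)
a,b=f(170,110,.075),f(188,520,.075);print("strip",a,b,np.linalg.norm(a-b),an(a,b),(a+b)/2)
a,b=f(169,195,.096),f(173,303,.096);print("pin",a,b,np.linalg.norm(a-b),an(a,b),(a+b)/2)
P=[f(*p,.135) for p in((70,238),(80,347),(247,232),(250,347))];print("handles",np.round(P,4),np.mean(P,0),an(P[0],P[1]),an(P[2],P[3]))
a,b=f(551,165,.042),f(780,170,.042);print("crate end",a,b,np.linalg.norm(a-b),an(a,b),(a+b)/2)
m=np.zeros(w1["img"].shape[:2],bool);m[165:248,298:325]=True
I=w1["img"].astype(int);m&=(I[...,1]>190)&(I[...,2]-I[...,1]<12)&(I[...,0]>115)
ys,xs=np.nonzero(m);print(len(xs),[(y,xs[ys==y].min(),xs[ys==y].max()) for y in(155,160,165,175,185,210,235,240,246) if (ys==y).any()])
p=np.polyfit(ys,xs,1)
mm=(I[...,1]>180)&(I[...,2]-I[...,1]<15);
col=[ (y,mm[y,int(np.polyval(p,y)+.5)]) for y in list(range(145,166))+list(range(240,256))];print([y for y,v in col if v])
E
```

```text
jar [0.5168 0.2738 0.105 ]
strip [0.44658334 0.11454816 0.075     ] [ 0.48187378 -0.00600007  0.075     ] 0.1256076872344613 -73.7 [0.46422856 0.05427404 0.075     ]
pin [0.45237304 0.09574773 0.096     ] [0.46054081 0.0672685  0.096     ] 0.029627336632473522 -74.0 [0.45645692 0.08150812 0.096     ]
handles [[0.4329 0.0885 0.135 ]
 [0.441  0.063  0.135 ]
 [0.4722 0.1004 0.135 ]
 [0.4801 0.0735 0.135 ]] [0.45654436 0.08138193 0.135     ] -72.3 -73.7
crate end [0.56490404 0.12402578 0.042     ] [0.64266107 0.14397738 0.042     ] 0.08027590914762184 14.4 [0.60378255 0.13400158 0.042     ]
151 [(165, np.int64(312), np.int64(313)), (175, np.int64(312), np.int64(312)), (185, np.int64(311), np.int64(312)), (210, np.int64(309), np.int64(310)), (235, np.int64(307), np.int64(308)), (240, np.int64(307), np.int64(307)), (246, np.int64(306), np.int64(307))]
[162, 163, 164, 165, 240, 241, 242, 243, 244, 245, 246, 247, 248]
```

View pics/c1.png

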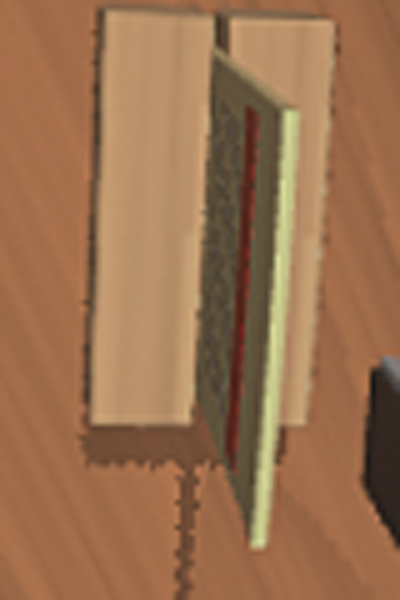

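```bash
python3 - <<'E'
from h import *
w1=pickle.load(open("w1.pkl","rb"))
a,b=wplane(w1,312.8,162,.125),wplane(w1,306.8,249.4,.125);print("card",a,b,np.linalg.norm(a-b),np.degrees(np.arctan2(*(a-b)[[1,0]])),(a+b)/2)
go(.5165,.2755,.32,1.815)
E
```

```text
card [ 0.50246003 -0.19944026  0.125     ] [ 0.46276456 -0.28085517  0.125     ] 0.09057658013558205 64.00752568442864 [ 0.48261229 -0.24014772  0.125     ]
t 2.25 cm [16.01  8.98 10.07] rot [0.    0.    0.014] F [-0.   0.2 -0.6]
```

```bash
python3 -m jog '[[16,9,8,0,0,0.014],[16,9,8,0,0,0.014],[16,9,8,0,0,0.014],[16,9,8,0,0,0.014],[16,9,8,0,0,0.014],[16,9,8,0,0,0.014]]'; python3 -c "
from h import *
from station import ctrl
c=ctrl.camera('wrist');w=c['img'];cv2.imwrite('pics/w3.png',w)
h=cv2.cvtColor(w,cv2.COLOR_BGR2HSV).astype(int);m=((h[...,0]<4)|(h[...,0]>176))&(h[...,1]>170)&(h[...,2]>90)
print(blobs(m,100));
o=ctrl.get_obs();R=Ro.from_euler('xyz',o['eef_rot']);print([wproj(c,np.r_[x,y,.105]).round() for x,y in((.5165,.2755),)])
go(.5165,.2755,.24,1.815)"
```

```text
time_s: 2.85
ee_pos: [0.5165, 0.2767, 0.3399]
eef_rot: [-3.14, 0.0, 1.818]
force: [0.7, 0.5, 0.4]
grip_width: 0.0945
grip_force: 0.0
[([255.0, 205.7], [229, 179, 53, 54, 2270])]
[array([254., 208.])]
t 2.9 cm [-5.000e-02 -1.000e-02  1.008e+01] rot [-0.     0.     0.002] F [-0.5 -0.8  0.3]
```

```bash
python3 -m jog '[[0,0,4,0,0,0],[0,0,7,0,0,0],[0,0,9,0,0,0],[0,0,10,0,0,0],[0,0,10,0,0,0]]'; python3 -m jog '[[0,0,0,0,0,0],[0,0,0,0,0,0],[0,0,0,0,0,0],[0,0,0,0,0,0],[0,0,0,0,0,0],[0,0,0,0,0,0],[0,0,0,0,0,0]]' 20 25
```

```text
time_s: 3.4
ee_pos: [0.5164, 0.2759, 0.2407]
eef_rot: [-3.141, 0.0, 1.816]
force: [0.1, -0.5, 1.0]
grip_width: 0.0942
grip_force: 0.0
time_s: 4.1
ee_pos: [0.5162, 0.2771, 0.2407]
eef_rot: [-3.142, 0.0, 1.818]
force: [-0.2, -1.2, -0.1]
grip_width: 0.0453
grip_force: 25.0
```

```bash
python3 -m jog '[[0,0,-3,0,0,0],[0,0,-8,0,0,0],[0,0,-13,0,0,0],[0,0,-16,0,0,0],[0,0,-16,0,0,0]]'; python3 -c "
from h import *
go(.648,-.050,.40,1.815)"
```

```text
time_s: 4.6
ee_pos: [0.5162, 0.2771, 0.4052]
eef_rot: [3.134, -0.001, 1.818]
force: [0.3, -0.2, -2.5]
grip_width: 0.0452
grip_force: 24.9
t 4.6 cm [-34.94   4.78   0.5 ] rot [ 0.007 -0.001  0.003] F [ 0.3 -0.2 -2.5]
```

```bash
python3 -m jog '[[-5,0.7,0,0,0,0],[-10,1.4,0,0,0,0],[-15,2,0,0,0,0],[-20,2.7,0,0,0,0],[-25,3.4,0,0,0,0],[-30,4.1,0,0,0,0],[-34,4.6,0,0,0,0],[-34.9,4.8,0,0,0,0]]';python3 -m jog '[[0,0,0,0,0,0],[0,0,0,0,0,0],[0,0,0,0,0,0]]'; python3 -c "
from h import *
from station import ctrl
go(.648,-.050,.25,1.815)
c=ctrl.camera('top');s=ctrl.camera('scene');w=ctrl.camera('wrist')
cv2.imwrite('pics/j1.png',np.hstack([cv2.resize(s['img'][130:300,180:330],(450,510)),cv2.resize(w['img'][:,100:400],(350,510))]))
"
```

```text
time_s: 5.4
ee_pos: [0.6488, -0.0539, 0.398]
eef_rot: [-3.139, -0.001, 1.814]
force: [-0.8, 0.9, -2.4]
grip_width: 0.0456
grip_force: 24.9
time_s: 5.7
ee_pos: [0.6478, -0.0481, 0.4003]
eef_rot: [-3.141, -0.0, 1.82]
force: [-1.1, 0.8, -2.4]
grip_width: 0.0457
grip_force: 24.9
t 5.7 cm [-0.2  -0.02 15.03] rot [-0.001 -0.     0.005] F [-1.1  0.8 -2.4]
```

View pics/j1.png

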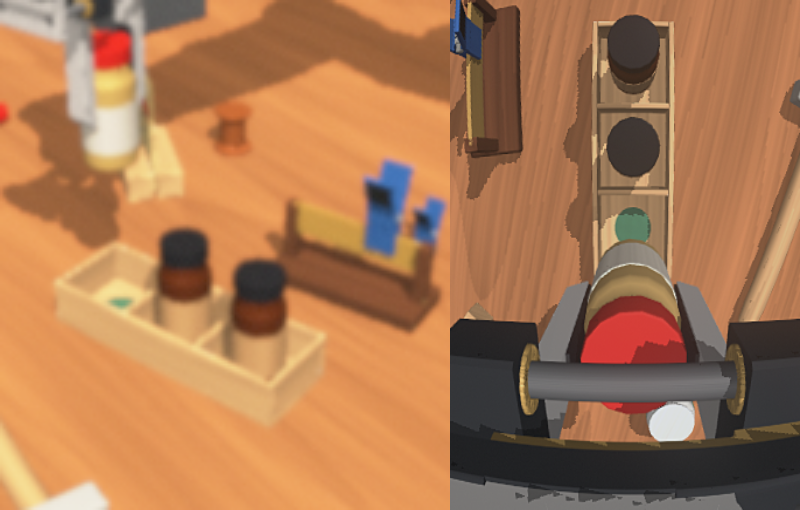

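Jar is held upright, lined up with the crate; the pad is just ahead in the wrist view. I'll check the divider position before lowering.

```bash
python3 - <<'E'
from h import *
from station import ctrl
w=ctrl.camera('wrist');pickle.dump(w,open('w4.pkl','wb'))
f=lambda x,y,z:wplane(w,(x-450)/1.1667+100,y/1.328,z)
u=np.array([np.cos(np.radians(-76)),np.sin(np.radians(-76)),0])
a,b=f(595,190,.042),f(675,190,.042);print(a,b,np.linalg.norm(a-b),"cell from div",(a+b)/2+.0375*u)
a,b=f(595,106,.042),f(674,106,.042);print("cell from div2",(a+b)/2+.1125*u)
a,b=f(593,22,.042),f(675,22,.042);print("from end",(a+b)/2+.190*u)
h=cv2.cvtColor(w['img'],cv2.COLOR_BGR2HSV).astype(int);m=(h[...,0]>60)&(h[...,0]<95)&(h[...,1]>70)&(h[...,2]>50);ys,xs=np.nonzero(m)
print("pad x-mid",blobs(m,40)); 
go(.648,-.050,.2455,1.815)
E
```

```text
[ 0.60499915 -0.02061344  0.042     ] [ 0.68118283 -0.0012191   0.042     ] 0.07861357275964569 cell from div [ 0.65216306 -0.04730236  0.042     ]
cell from div2 [ 0.65189345 -0.04962478  0.042     ]
from end [ 0.6512687 -0.0502614  0.042    ]
pad x-mid [([256.0, 170.5], [242, 161, 29, 21, 462])]
t 5.9 cm [-0.12 -0.03 15.54] rot [0.    0.    0.004] F [-0.   0.6 -3. ]
```

```bash
python3 -m jog '[[-0.1,0.2,3,0,0,0],[-0.1,0.2,7,0,0,0],[-0.1,0.2,11,0,0,0],[-0.1,0.2,13.5,0,0,0],[-0.1,0.2,14.5,0,0,0],[-0.1,0.2,14.8,0,0,0],[-0.1,0.2,14.8,0,0,0]]'; python3 -m jog '[[0,0,0.2,0,0,0],[0,0,0.4,0,0,0],[0,0,0.6,0,0,0],[0,0,0.6,0,0,0]]'
```

```text
time_s: 6.6
ee_pos: [0.6505, -0.05, 0.2538]
eef_rot: [3.14, 0.001, 1.818]
force: [-0.2, 0.2, -2.3]
grip_width: 0.0453
grip_force: 24.9
time_s: 7.0
ee_pos: [0.6502, -0.0501, 0.2466]
eef_rot: [-3.142, -0.0, 1.818]
force: [0.2, -0.3, -2.2]
grip_width: 0.0453
grip_force: 24.9
```

```bash
python3 -m jog '[[0,0,0.1,0,0,0],[0,0,0.15,0,0,0],[0,0,0.15,0,0,0]]'
```

```text
time_s: 7.3
ee_pos: [0.6503, -0.0502, 0.2456]
eef_rot: [3.141, 0.0, 1.818]
force: [-2.4, 0.5, 3.6]
grip_width: 0.0453
grip_force: 25.0
```

```bash
python3 -m jog '[[0,0,0,0,0,0],[0,0,0,0,0,0],[0,0,0,0,0,0],[0,0,0,0,0,0],[0,0,0,0,0,0]]' 90; python3 -m jog '[[0,0,-2,0,0,0],[0,0,-6,0,0,0],[0,0,-11,0,0,0],[0,0,-14,0,0,0],[0,0,-14,0,0,0]]';  python3 -c "
from h import *
from station import ctrl
w=ctrl.camera('wrist');s=ctrl.camera('scene')
h=cv2.cvtColor(w['img'],cv2.COLOR_BGR2HSV).astype(int);m=((h[...,0]<4)|(h[...,0]>176))&(h[...,1]>170)&(h[...,2]>90)
b=max(blobs(m,100),key=lambda b:b[1][4]);print(b,wplane(w,*b[0],.11),wplane(w,*b[0],.105))
h=cv2.cvtColor(s['img'],cv2.COLOR_BGR2HSV).astype(int);m=((h[...,0]<4)|(h[...,0]>176))&(h[...,1]>170)&(h[...,2]>90)
print(blobs(m,50),proj(s,[.65,-.05,.105]))
go(.4565,.0815,.40,np.radians(106.3))
"
```

```text
time_s: 7.8
ee_pos: [0.6503, -0.0501, 0.2451]
eef_rot: [-3.142, -0.0, 1.818]
force: [0.8, -0.5, 0.1]
grip_width: 0.0815
grip_force: 0.0
time_s: 8.3
ee_pos: [0.6503, -0.0501, 0.3905]
eef_rot: [3.134, 0.003, 1.818]
force: [0.2, 0.9, 0.2]
grip_width: 0.0848
grip_force: 0.0
([253.0, 191.3], [231, 168, 45, 47, 1605]) [ 0.65126306 -0.05011772  0.11      ] [ 0.6515611  -0.05136779  0.105     ]
[([168.9, 170.7], [156, 165, 26, 12, 126]), ([216.9, 202.2], [210, 197, 15, 11, 136])] [217.07462619 201.20164724]
t 8.4 cm [ 17.5  -15.56  -1.51] rot [ 0.     0.    -0.037] F [ 0.  -0.2 -0.3]
```

```bash
python3 -m jog '[[4,-3.6,0,0,0,-0.03],[8,-7,0,0,0,-0.03],[12,-10.5,0,0,0,-0.035],[15.5,-14,0,0,0,-0.035],[17.4,-15.5,1,0,0,-0.035],[17.4,-15.5,1.5,0,0,-0.035],[17.4,-15.5,1.5,0,0,-0.035],[17.4,-15.5,1.5,0,0,-0.035]]' 85; python3 -c "
from h import *
from station import ctrl
w=ctrl.camera('wrist');pickle.dump(w,open('w5.pkl','wb'));cv2.imwrite('pics/w5.png',cv2.resize(w['img'][100:350,150:370],(660,600)))
go(.4565,.0815,.3074,np.radians(106.3))
"
```

```text
time_s: 9.2
ee_pos: [0.4581, 0.0803, 0.3696]
eef_rot: [-3.141, -0.0, 1.852]
force: [0.6, -0.4, -0.3]
grip_width: 0.0799
grip_force: 0.0
t 9.25 cm [ 0.17 -0.12  6.23] rot [-0.001 -0.    -0.003] F [ 0.6 -0.6  0.1]
```

View pics/w5.png

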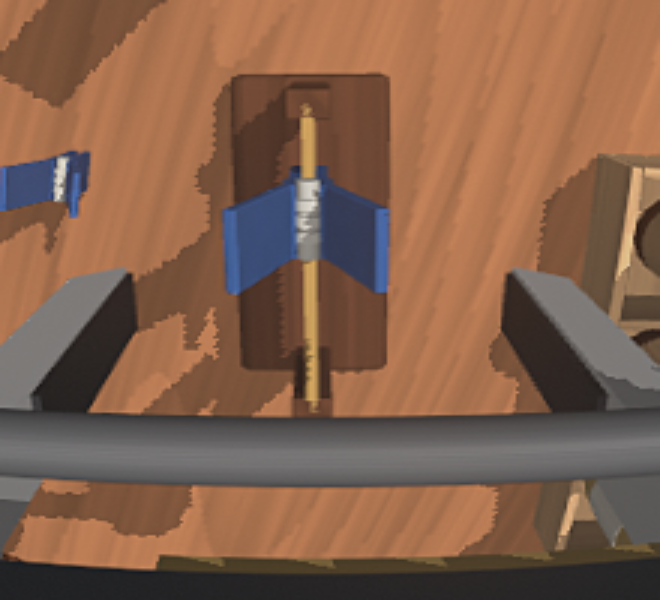

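w5 shows the middle clip with its handle ends at crop (224,212)-(232,293) and (388,208)-(388,291), centred between the fingers.

```bash
python3 - <<'E'
from h import *
w=pickle.load(open('w5.pkl','rb'))
f=lambda x,y,z:wplane(w,x/3+150,y/2.4+100,z)
P=[f(*p,.135) for p in((224,212),(232,293),(388,208),(388,291))];P=np.array(P);m=P.mean(0);print(P.round(4),m,np.linalg.norm(P[0]-P[2]),np.degrees(np.arctan2(*(P[0]-P[1]+P[2]-P[3])[[1,0]])))
a,b=f(308,178,.096),f(308,258,.096);print("pin",(a+b)/2)
go(m[0],m[1],.3074,np.radians(106.3))
E
```

```text
[[0.4328 0.088  0.135 ]
 [0.4415 0.0626 0.135 ]
 [0.4717 0.1006 0.135 ]
 [0.4799 0.0744 0.135 ]] [0.45648488 0.08140833 0.135     ] 0.04084249351024725 108.1176394726121
pin [0.45579112 0.08218793 0.096     ]
t 9.25 cm [ 0.17 -0.13  6.23] rot [-0.001 -0.    -0.003] F [ 0.6 -0.6  0.1]
```

```bash
python3 -m jog '[[0.17,-0.12,2,0,0,0],[0.17,-0.12,4,0,0,0],[0.17,-0.12,5.5,0,0,0],[0.17,-0.12,6.2,0,0,0],[0.17,-0.12,6.2,0,0,0]]'; python3 -m jog '[[0,0,0,0,0,0],[0,0,0,0,0,0],[0,0,0,0,0,0],[0,0,0,0,0,0],[0,0,0,0,0,0],[0,0,0,0,0,0],[0,0,0,0,0,0],[0,0,0,0,0,0]]' 0 20;python3 -m jog '[[0,0,0,0,0,0],[0,0,0,0,0,0],[0,0,0,0,0,0]]'
```

```text
time_s: 9.75
ee_pos: [0.4562, 0.0816, 0.3075]
eef_rot: [-3.14, -0.0, 1.852]
force: [-1.0, -0.7, 0.7]
grip_width: 0.0799
grip_force: 0.0
time_s: 10.55
ee_pos: [0.4558, 0.082, 0.3081]
eef_rot: [-3.142, -0.0, 1.853]
force: [0.4, -0.3, -0.9]
grip_width: 0.0195
grip_force: 5.1
time_s: 10.85
ee_pos: [0.4558, 0.082, 0.3081]
eef_rot: [-3.142, -0.0, 1.853]
force: [-0.7, -0.3, -0.3]
grip_width: 0.0157
grip_force: 20.0
```

```bash
python3 -m jog '[[0,0,-0.5,0,0,0],[0,0,-1.5,0,0,0],[0,0,-4,0,0,0],[0,0,-8,0,0,0],[0,0,-11,0,0,0],[0,0,-12,0,0,0],[0,0,-12,0,0,0]]'; python3 - <<'E'
from h import *
from station import ctrl
w=ctrl.camera('wrist');s=ctrl.camera('scene');t=ctrl.camera('top');pickle.dump((w,s,t),open('w6.pkl','wb'))
for c,n in((w,'w'),(s,'s'),(t,'t')):
    h=cv2.cvtColor(c['img'],cv2.COLOR_BGR2HSV).astype(int);print(n,blobs((h[...,0]>100)&(h[...,0]<125)&(h[...,1]>130)&(h[...,2]>40),12))
o=ctrl.get_obs();p=o['ee_pos']-[0,0,.2144];print("pivot exp w,s",wproj(w,p),proj(s,p),proj(s,p-[0,0,.036]))
print(o['grip_width'],o['grip_force'])
go(.4826,-.2401,.428,np.radians(64))
E
```

```text
time_s: 11.55
ee_pos: [0.4557, 0.082, 0.4292]
eef_rot: [3.139, 0.0, 1.853]
force: [-0.3, 1.1, -0.8]
grip_width: 0.0161
grip_force: 20.0
w [([223.5, 36.7], [209, 28, 30, 20, 108]), ([194.5, 74.6], [181, 62, 29, 26, 143]), ([167.6, 170.0], [167, 163, 4, 15, 19]), ([187.8, 171.9], [186, 165, 4, 15, 24]), ([249.9, 203.1], [249, 197, 2, 14, 15]), ([258.0, 219.5], [258, 205, 1, 30, 30]), ([245.3, 237.3], [242, 217, 7, 44, 262]), ([267.3, 224.5], [265, 216, 6, 20, 95]), ([266.6, 255.1], [263, 247, 7, 14, 39])]
s [([202.3, 100.2], [183, 89, 43, 25, 785]), ([311.4, 163.7], [305, 145, 14, 30, 188]), ([323.0, 202.6], [320, 198, 7, 11, 38]), ([358.8, 219.8], [352, 200, 16, 40, 411])]
t []
pivot exp w,s [253.09088159 214.17487538] [311.13807456 159.65008109] [309.92092349 172.7070325 ]
0.015780248476219838 19.998058264609426
t 11.7 cm [-31.69  -6.38  -0.13] rot [-0.002  0.     0.736] F [-1.   0.5 -1.2]
```

```bash
python3 -m jog '[[-4,-0.8,0,0,0,0.1],[-8,-1.6,0,0,0,0.2],[-12.5,-2.5,0,0,0,0.3],[-17,-3.5,0,0,0,0.4],[-21.5,-4.4,0,0,0,0.5],[-26,-5.3,0,0,0,0.6],[-30,-6,0,0,0,0.7],[-31.7,-6.4,0,0,0,0.736]]';python3 -m jog '[[0,0,0,0,0,0],[0,0,0,0,0,0],[0,0,0,0,0,0]]'; python3 - <<'E'
from h import *
from station import ctrl
w=ctrl.camera('wrist');s=ctrl.camera('scene');t=ctrl.camera('top');pickle.dump((w,s,t),open('w7.pkl','wb'))
go(.4826,-.2401,.428,np.radians(64))
o=ctrl.get_obs();print(o['grip_width'],o['grip_force'])
a,b=np.array([.5025,-.1994,.125]),np.array([.4628,-.2809,.125]);print("pred w",wproj(w,a),wproj(w,b),wproj(w,(a+b)/2),"s",proj(s,a),proj(s,b))
I=w['img'].astype(int);m=(I[...,1]>170)&(I[...,2]-I[...,1]<15)&(I[...,0]>90)&(I[...,0]<I[...,1]-30);m[:,:200]=0;m[:,320:]=0
print(blobs(m,15))
for y in range(130,260,8):
    x=np.nonzero(m[y])[0];print(y,x.tolist()[:12])
E
```

```text
time_s: 12.5
ee_pos: [0.4824, -0.2432, 0.4262]
eef_rot: [-3.139, 0.0, 1.111]
force: [0.2, 0.3, -1.3]
grip_width: 0.0162
grip_force: 20.0
time_s: 12.8
ee_pos: [0.4827, -0.239, 0.4279]
eef_rot: [-3.141, -0.0, 1.119]
force: [-0.2, 0.7, -0.9]
grip_width: 0.016
grip_force: 20.0
t 12.95 cm [-0.07  0.03  0.03] rot [0.    0.    0.002] F [-0.3  0.  -1.1]
0.015702815025818686 19.999142486485653
pred w [254.49618341 142.38649136] [254.44968835 231.54408327] [254.46090254 188.58307275] s [229.22977362 158.89531724] [224.37278029 147.19469564]
[([254.0, 166.9], [253, 143, 3, 49, 143])]
130 []
138 []
146 [253, 254, 255]
154 [253, 254, 255]
162 [253, 254, 255]
170 [253, 254, 255]
178 [253, 254, 255]
186 [253, 254, 255]
194 []
202 []
210 []
218 []
226 []
234 []
242 []
250 []
258 []
```

```bash
python3 - <<'E'
from h import *
w,s,t=pickle.load(open('w7.pkl','rb'))
from station import ctrl
o=ctrl.get_obs();R=Ro.from_euler('xyz',o['eef_rot'])
for d in(.16,.171,.1804,.2144,.2504):
    print(d,[wproj(w,o['ee_pos']+R.apply([0,y,d])).round(1).tolist() for y in(-.012,0,.012)], [wproj(w,o['ee_pos']+R.apply([.014,y,d])).round(1).tolist() for y in(-.012,0,.012)])
h=cv2.cvtColor(w['img'],cv2.COLOR_BGR2HSV).astype(int);m=(h[...,0]>98)&(h[...,0]<128)&(h[...,1]>90)&(h[...,2]>25);print(blobs(m[180:290,225:290],8))
for y in range(190,266,6): print(y,"".join("B" if m[y,x] else ("c" if (w['img'][y,x].astype(int).max()>150) else ".") for x in range(228,288)))
h=cv2.cvtColor(s['img'],cv2.COLOR_BGR2HSV).astype(int);m=(h[...,0]>100)&(h[...,0]<125)&(h[...,1]>110)&(h[...,2]>30);print(blobs(m[:,205:260],5))
print(proj(s,o['ee_pos']+R.apply([0,0,.2144])),proj(s,o['ee_pos']+R.apply([0,0,.2504])),proj(s,o['ee_pos']+R.apply([0,.012,.2504])),proj(s,o['ee_pos']+R.apply([0,-.012,.2504])))
E
```

```text
0.16 [[229.4, 252.3], [252.3, 252.4], [275.4, 252.4]] [[228.5, 227.4], [252.2, 227.5], [276.0, 227.5]]
0.171 [[231.0, 243.6], [252.6, 243.8], [274.2, 243.7]] [[230.3, 220.1], [252.5, 220.2], [274.7, 220.2]]
0.1804 [[232.3, 237.1], [252.8, 237.2], [273.3, 237.2]] [[231.7, 214.5], [252.7, 214.6], [273.7, 214.6]]
0.2144 [[236.0, 217.9], [253.3, 218.0], [270.6, 218.0]] [[235.6, 198.5], [253.3, 198.5], [270.9, 198.5]]
0.2504 [[238.9, 203.2], [253.7, 203.2], [268.5, 203.2]] [[238.7, 186.3], [253.7, 186.3], [268.7, 186.4]]
[([19.3, 42.3], [9, 5, 18, 77, 594]), ([40.3, 44.6], [32, 5, 16, 76, 575])]
190 cccccc.B.....BBBB.cccccccccccccccc.BBBB......ccccccccccccccc
196 cccccc.B.........BBBBB.ccccccc.BBBBB.......B.ccccccccccccccc
202 cccccc.BB.....B..BBBB.BcccccccB..BBBBBB....B.ccccccccccccccc
208 cccccc.BBBBBBB..BBBBB.B.ccccccBB...BBBBB...B.ccccccccccccccc
214 ccc...........BBBBBB..BcccccccBB.....BBBBB...........ccccccc
220 .............BBBBBBBB.BBccccccBB....BBBBBBBB................
226 .............BBBBBBBB.BBccccccBB....BBBBBBBB................
232 ..............BBBBBBB.BBccccc.BB....BBBBBBB.................
238 ..............BBBBBBB..ccc....c..B..BBBBBB..................
244 ..............BBBBBBB..cccc...cc..B.BBBBBBB.................
250 ...............BBBBBB.cccc....cccc.BBBBBBB..................
256 ..............BBBBBBB....c...cccccc.BBBBBBB.................
262 ..............ccccc.......cccccc.......cccc.................
[([5.2, 99.5], [0, 89, 12, 21, 224]), ([18.9, 100.1], [17, 95, 4, 13, 35]), ([19.9, 127.7], [17, 112, 8, 29, 71]), ([25.3, 134.2], [24, 130, 4, 9, 18])]
[225.7713267 125.8348877] [226.22043606 137.07999921] [222.33632189 137.41934802] [230.08764236 136.74212762]
```

```bash
python3 -m jog '[[-0.07,0.04,1.5,0,0,0],[-0.07,0.04,3,0,0,0],[-0.07,0.04,4.2,0,0,0],[-0.07,0.04,4.8,0,0,0],[-0.07,0.04,5,0,0,0],[-0.07,0.04,5,0,0,0]]'; python3 - <<'E'
from h import *
from station import ctrl
w=ctrl.camera('wrist');s=ctrl.camera('scene')
h=cv2.cvtColor(w['img'],cv2.COLOR_BGR2HSV).astype(int);m=(h[...,0]>98)&(h[...,0]<128)&(h[...,1]>90)&(h[...,2]>25)
I=w['img'].astype(int);e=(I[...,1]>170)&(I[...,2]-I[...,1]<15)&(I[...,0]>90)&(I[...,0]<I[...,1]-30)
for y in range(140,230,5): print(y,"".join("B" if m[y,x] else ("E" if e[y,x] else ".") for x in range(228,288)))
go(.4826,-.2401,.357,np.radians(64))
E
```

```text
time_s: 13.55
ee_pos: [0.4827, -0.241, 0.3784]
eef_rot: [3.141, 0.0, 1.117]
force: [0.4, -0.0, -0.7]
grip_width: 0.016
grip_force: 20.0
140 ............................................................
145 ........................EE..................................
150 .......................EEE..................................
155 .......................EEE..................................
160 .......................EEE..................................
165 .......................EEE..................................
170 .......................EEE..................................
175 .......................EEE..................................
180 .......................EEE..................................
185 ......BBBBB............EEE..............BBBBB...............
190 .............BBBB......EEE.........BBB......................
195 .......B.........BBBB...........BBBBB......B................
200 .......B..........BBB.B.......B...BBB......B................
205 .......BB.......BBBBB.B.......BB..BBBBB....B................
210 .......BBBBBB..BBBBB..B.......BB....BBBB...B................
215 ..............BBBBBB..B.......BB.....BBBBBB.................
220 .............BBBBBBBB.BB......BB....BBBBBBBB................
225 .............BBBBBBBB.B.......BB....BBBBBBBB................
t 13.65 cm [ 0.09 -0.05  2.17] rot [ 0.001  0.    -0.   ] F [ 0.5 -0.5 -1.1]
```

```bash
python3 -m jog '[[0.05,-0.12,0,0,0,0],[0.05,-0.12,0.6,0,0,0],[0.05,-0.12,1.2,0,0,0],[0.05,-0.12,1.7,0,0,0],[0.05,-0.12,2.1,0,0,0],[0.05,-0.12,2.1,0,0,0],[0.05,-0.12,2.1,0,0,0]]'; python3 - <<'E'
from h import *
from station import ctrl
w=ctrl.camera('wrist');s=ctrl.camera('scene')
h=cv2.cvtColor(w['img'],cv2.COLOR_BGR2HSV).astype(int);m=(h[...,0]>98)&(h[...,0]<128)&(h[...,1]>90)&(h[...,2]>25)
I=w['img'].astype(int);e=(I[...,1]>150)&(I[...,2]-I[...,1]<15)&(I[...,0]>80)&(I[...,0]<I[...,1]-30)
for y in range(140,225,5): print(y,"".join("B" if m[y,x] else ("E" if e[y,x] else ".") for x in range(228,288)))
go(.4826,-.2401,.357,np.radians(64))
a,b=np.array([.5025,-.1994,.125]),np.array([.4628,-.2809,.125]);print(proj(s,a),proj(s,b))
h=cv2.cvtColor(s['img'],cv2.COLOR_BGR2HSV).astype(int);m=(h[...,0]>100)&(h[...,0]<125)&(h[...,1]>110)&(h[...,2]>30);print(blobs(m[110:180,205:260],5))
r=ctrl.get_obs();p=r['ee_pos'];print([proj(s,p-[0,0,d]).round(1).tolist() for d in(.1804,.2144,.2504)],r['force'],r['grip_width'])
for y in range(125,175,2): print(y,"".join("B" if m[y,x] else ("E" if (s['img'][y,x].astype(int)[1]>150) else ".") for x in range(205,255)))
E
```

```text
time_s: 14.35
ee_pos: [0.4818, -0.2401, 0.3571]
eef_rot: [-3.141, -0.0, 1.117]
force: [-1.0, -0.4, -1.5]
grip_width: 0.0161
grip_force: 20.0
140 ............................................................
145 ............................................................
150 ........................EEEEE...............................
155 ........................EEEEE...............................
160 ........................EEEE................................
165 ........................EEEE................................
170 ........................EEEE................................
175 ........................EEEE................................
180 ........................EEEE................................
185 ......BBBBB.............EEEE............BBBBB...............
190 ..............BBB.......EEE........BB.......................
195 .......B.........BBBB...........BBBBB.......................
200 .......B..........B...B.......B...BB.......B................
205 .......BB........B.BB.B.......B...BBBB.....B................
210 .......BBBBBB..BBBBB..B.......B.....BBBB...B.
[... 1122 characters left out ...]
..........B.EE................EEEE......
151 ....................B.EEE.............EEEEEEEEEEE.
153 ....................B.EE................EEEEEEEEEE
155 ...................BB.EEE.....................EEEE
157 ...................B...EEE................EE....EE
159 ...................B....EE................EEEEEE..
161 ........................EE.......................E
163 ........................EEE.......................
165 .........................EE.......................
167 EEE......................EE.......................
169 EEEEEE...................EEE......................
171 ....EEEE.................EEEEEEE..................
173 .............EEEEEEEE...EEEEEEEEEEEE..............
```

```bash
python3 -c "
from station import ctrl
print(ctrl.hand_in())"
```

```text
the job is handed in; nothing more can be done
None
```

I handed the job in at about 14.5 s. The red-lidded jar stands upright and released in the free cell. The middle blue clip is still held fully open at 20 N, centred astride the middle of the card's top edge, about 18 mm inside the jaws, with no contact force. No verdict came back.

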